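Choke slide home for a cold start

TASK

Get the small engine ready for a cold start: on the grey control panel with two slides, move the choke slide, the one with the upright flat bar grip, all the way to its end stop at the far end, where the solid black disc is. Leave the throttle slide, the one with the round knob, as it stands, and let go.

Things in the scene. Friction and masses are not known exactly. Their poses are not given: they have to be found in the camera images.
- choke (a joint): position of the choke slide in metres: 0 at the near stop (side of the open ring mark), 0.080 at the far end stop (side of the solid black disc). It moves level and straight against about 4 N of friction and stays where it is left.
- choke_grip (a point): middle of the top of the choke's grip: a black upright flat bar, 14 mm thick along the travel, 42 mm wide across it, 40 mm tall, on a low steel shoe (40 mm along the travel, 30 mm wide, 6 mm high). The top of the plain metal track housing lies 45 mm below this point, the work surface 83 mm below. Site x points along the travel to the far end stop, z up.
- choke_end (a point): fixed point: where choke_grip is when the choke slide is fully at its far end stop; same axes. The housing is 200 mm long (along the travel) by 46 mm wide; near each end a steel stop block, 10 mm high above it, ends the shoe's way. A thin steel rod sticks out of the housing's far end and moves out with the slide.
- throttle_grip (a point): middle of the top of the throttle's grip: a black round knob 30 mm across, 45 mm above its housing, on an equal slide parallel to the choke's on the same grey panel (250 x 210 mm). The two tracks' centre lines are 110 mm apart, and either may be on the left. To be left as it stands.

How it is judged:
At the end, for the whole second after the job is handed in: The choke slide stands within 10 mm of its far end stop and the throttle slide is within 10 mm of where it stood at the start (value of joint choke above 0.07 m and distance of throttle_grip from where it was at the start of the episode below 0.01 m); the robot touches nothing.
It fails at once if the throttle slide is moved by more than 10 mm (distance of throttle_grip from where it was at the start of the episode above 0.01 m).
It also fails if it takes over 29 s, if anything falls off the work surface, if the arm or the gripper's body presses on something with over 40 N, if the wrist force passes 120 N, or if a joint passes its speed limit or range.

ROBOT

A 6-joint arm with a two-finger parallel gripper is mounted at the origin on a cart in front of the work surface, level with it; the furniture and walls round the work are solid. World frame = base frame: x ahead of the robot, y to its left, z up, the work surface at z = 0. Lengths are in m, angles in rad, forces in N, time in s.
With the tool pointing down it reaches from about 0.35 to 0.8 m from the base axis. Payload 7.3 kg.
Tool frame: the origin (TCP) lies between the finger pads; the fingertips stand 25 mm ahead of it and the grasp point (between the pads) lies 6 mm ahead of it (r.tip_extent is the distance from the TCP to the fingertips, in m); z points along the fingers, y is the line along which they close (so a half turn about z gives the same grasp; the last joint's range is limited). The gripper opens to 85 mm and grips with 20 to 120 N. Pads are 22 mm wide; open, the fingers measure 114 mm over their backs; the gripper's body (76 mm by 85 mm) begins 54 mm behind the grasp point. The pads swing forward as they close: fully open they stand 13 mm farther back than shut.
Start: joints at [1.127, 0.342, 1.524, -0, 1.275, -0.146], TCP at [0.154, 0.502, 0.256] pointing down, gripper open.
Joint ranges: [-2.53, 2.53], [-0.77, 2.02], [0.04, 2.7], [-1, 4.14], [0.28, 2.66], [-3.11, 3.11]. Speed limits (rad/s): [2.57, 2.57, 3.14, 3.14, 3.14, 3.14].

INTERFACE

Orientations are given as a unit quaternion [x, y, z, w].
In Python, from workcell import r, command_gripper, optics gives the robot as it stands. The module is installed in compiled form; this text tells all that it offers. Calls block until the motion is done:
- r.reach(position, orientation): joint-space move of the TCP to a pose.
- r.move_straight(position, orientation=None, speed=0.15, max_force=None): straight line of the TCP; orientation=None keeps the orientation; speed is the mean speed in m/s. With max_force (N) it stops when the force on the tool has changed by that much, and returns True; else False.
- r.movej(angles): joint-space move.
- command_gripper(opening, force=None): finger opening in m; force is the grip in N (None keeps the last); returns when the fingers have stopped.
- r.hold(seconds).
- r.solve_ik(position, orientation): joint angles nearest the present ones, or None.
- r.read_state(): the state.
- optics.get_image(name): name is "scene" or "top"; returns (picture, depth): 420x560x3 uint8, red, green, blue; 420x560 float32, m along the optical axis (not along the pixel's ray), 0 where there is no reading.
- optics.camera_model(name): a dict with "K" (3x3 intrinsics, pixels), "R" (3x3) and "t" (3): a world point X has camera coordinates R X + t. Camera axes: x right, y down, z forward; pixel columns grow to the right and rows downward; lengths in m; the calibration is good to about 2 mm. A picture is of the moment at which its call begins. camera_model takes no time and is no camera call.
A pose or a line that the arm cannot do raises r.PlanningError and nothing moves.
- r.finish_job(): hands the job in; it is judged then, once.
The state is a dict: "time_s": time; "joint_positions": joint angles; "dq": joint speeds; "tau": joint torques, N m; "eef_pos": TCP position; "eef_rot": TCP orientation; "contact_force": force on the tool from outside, world axes, zero at the start; "torque": the same for the moment, N m; "grip_width": finger opening in m; "grip_force": force on a finger pad.
Only numpy, scipy, OpenCV 4.12 (cv2) and the standard library are available. Lean on these libraries where they do the work, as an engineer would, in place of code of your own. Each camera call takes 0.05 s, during which the arm holds its last target. There are 200 camera calls.

## Working session

There is one attempt and no reset: what is moved stays moved. The work goes in short steps, each a Python script; the robot and the scene stay as the last script left them, time stands still between calls to the robot, and variables do not carry over. Pictures are saved under pics/ and viewed, at most 10 in all, crops included, and the job is handed in when it is done.

```bash
mkdir -p pics
python3 - <<'E'
from workcell import r, optics
import cv2,numpy as np
for n in("scene","top"):
    p,d=optics.get_image(n); cv2.imwrite(f"pics/{n}0.png",p[:,:,::-1]); np.savez(f"{n}0.npz",p=p,d=d,**optics.camera_model(n))
    c=optics.camera_model(n); print(n,c, (d>0).mean())
print(r.read_state()["time_s"],r.read_state()["eef_rot"])
E
```

```text
scene {'K': array([[463.48774758,   0.        , 286.31588751],
       [  0.        , 463.48774758, 210.6541906 ],
       [  0.        ,   0.        ,   1.        ]]), 'R': array([[ 0.61322547, -0.78989574, -0.00438709],
       [-0.55082841, -0.42363465, -0.71911178],
       [ 0.5661648 ,  0.44339419, -0.69488057]]), 't': array([-0.29562464,  0.39712113,  0.58796561])} 0.9961904761904762
top {'K': array([[511.9034245 ,   0.        , 278.33307429],
       [  0.        , 511.9034245 , 205.43233025],
       [  0.        ,   0.        ,   1.        ]]), 'R': array([[ 0.01922234, -0.99944913,  0.02705445],
       [-0.98936742, -0.02291617, -0.14362086],
       [ 0.14416173, -0.02400606, -0.98926291]]), 't': array([0.01353952, 0.57123085, 0.87559239])} 0.9957993197278912
0.1 [ 1.48379971e-01  9.88930186e-01 -6.57955218e-04 -1.97738396e-04]
```

View pics/scene0.png

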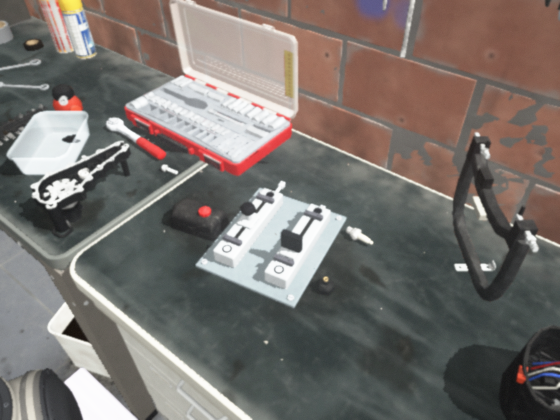

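View pics/top0.png

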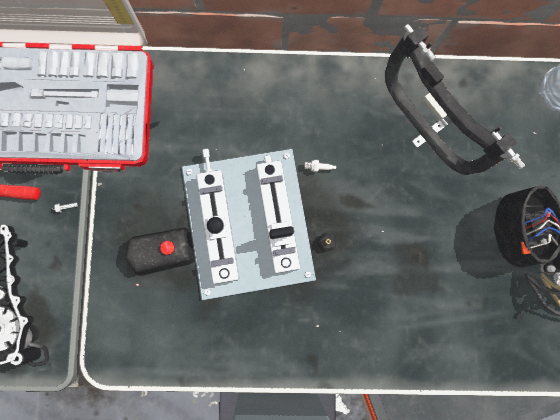

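The top view shows the choke bar at about (283,232), with its ring mark at (286,263) and its disc at (268,169). The throttle knob is to its left at (215,226). The choke is near its ring end.

```bash
cat > h.py <<'E'
import numpy as np,cv2
def cloud(f):
    z=np.load(f); d=z["d"]; h,w=d.shape; u,v=np.meshgrid(np.arange(w),np.arange(h))
    X=np.stack([(u-z["K"][0,2])/z["K"][0,0]*d,(v-z["K"][1,2])/z["K"][1,1]*d,d],-1)
    return z["p"],(X-z["t"])@z["R"]
def ray(f,px,zz):
    z=np.load(f); R=z["R"]; c=-R.T@z["t"]; q=R.T@np.linalg.inv(z["K"])@[px[0],px[1],1]
    return c+q*(zz-c[2])/q[2]
E
python3 - <<'E'
from h import *
a=ray("top0.npz",(286,263),.038);b=ray("top0.npz",(268,169),.038);print("ring",a,"disc",b,np.linalg.norm(b-a),np.degrees(np.arctan2(*(b-a)[1::-1])))
for f in("top0.npz","scene0.npz"):
    p,W=cloud(f)
    m=((p.max(2)<70)&(W[...,2]>.072)&(W[...,2]<.095)&(W[...,0]>.3)&(W[...,0]<.75)&(abs(W[...,1])<.25)).astype(np.uint8)
    n,l,s,c=cv2.connectedComponentsWithStats(m)
    for i in range(1,n):
        if s[i,4]>25:
            P=W[l==i]; print(f,s[i],c[i],"xyz",np.median(P,0),"ray",ray(f,c[i],.083), cv2.minAreaRect(P[:,:2].astype(np.float32)*1000))
    h=(p.min(2)>140)&(abs(W[...,2]-.038)<.006)&(W[...,0]>.3)&(W[...,0]<.75)&(abs(W[...,1])<.25)
    n,l,s,c=cv2.connectedComponentsWithStats(cv2.morphologyEx(h.astype(np.uint8),cv2.MORPH_CLOSE,np.ones((5,5))))
    for i in range(1,n):
        if s[i,4]>300:
            P=W[(l==i)&h]; print("housing",c[i],cv2.minAreaRect(P[:,:2].astype(np.float32)*1000),np.median(P[:,2]))
E
```

```text
ring [0.46871548 0.01002352 0.038     ] disc [0.63761257 0.04559799 0.038     ] 0.17260292685177797 11.89424400062166
top0.npz [207 217  16  16 187] [214.20320856 224.76470588] xyz [0.52855108 0.13491511 0.08240754] ray [0.5291269  0.13458706 0.083     ] ((530.1651000976562, 134.60235595703125), (26.226259231567383, 26.00296974182129), 2.8637139797210693)
top0.npz [270 227  23  11 194] [281.10309278 232.04123711] xyz [0.51913654 0.02127609 0.0848312 ] ray [0.51923787 0.02108159 0.083     ] ((519.480712890625, 21.239578247070312), (14.496806144714355, 38.78173065185547), 10.0282564163208)
housing [273.94722413 196.10418095] ((592.6387329101562, 34.22539520263672), (140.07704162597656, 46.039127349853516), 10.990776062011719) 0.039700900618830054
housing [217.37653479 228.24329241] ((534.9851684570312, 135.155029296875), (204.3358612060547, 46.36102294921875), 10.813861846923828) 0.039834260742338944
housing [284.7875969  256.46821705] ((486.60443115234375, 13.76331901550293), (63.655845642089844, 45.86043930053711), 10.479883193969727) 0.0399742559832241
scene0.npz [241 203  10  11  72] [245.18055556 207.98611111] xyz [0.52422129 0.13333913 0.07948084] ray [0.52200712 0.12979038 0.083     ] ((525.4740600585938, 133.24517822265625), (20.404672622680664, 16.288965225219727), 48.0195198059082)
scene0.npz [282 234  18   9  56] [290.17857143 238.5       ] xyz [0.51721702 0.01702023 0.07619991] ray [0.51179691 0.01389112 0.083     ] ((516.5453491210938, 17.08660888671875), (3.8243136405944824, 34.85639953613281), 9.521798133850098)
housing [247.19536903 226.09479016] ((534.3983154296875, 133.28175354003906), (199.38067626953125, 47.25764465332031), 10.975808143615723) 0.03788209179272914
housing [297.84187082 243.9064588 ] ((555.2711181640625, 25.47119903564453), (200.4259796142578, 46.636531829833984), 10.790239334106445) 0.037884160262589256
```

The heights and sizes agree: housing 200x46 mm, tops at 0.083, travel direction 10.8°, choke about 0.004. I'll grip the bar with the fingers closing along the travel.

Run:
```python
from workcell import r, command_gripper
import numpy as np
g=np.array([.519,.0205]); th=np.radians(10.8); u=np.array([np.cos(th),np.sin(th)])
qs=[]
for y in(th,th+np.pi):
    a=(y+np.pi/2)/2; q=[np.cos(a),np.sin(a),0,0]; s=r.solve_ik([*g,.2],q); print(s)
    if s is not None: qs.append((abs(s[5]),q))
q=min(qs)[1]
r.reach([*g,.18],q)
command_gripper(.05,40)
print("down stop",r.move_straight([*g,.076],speed=.08,max_force=10))
command_gripper(0.0,40)
s=r.read_state(); print(s["time_s"],s["eef_pos"],s["grip_width"],s["grip_force"],s["contact_force"])
if .010<s["grip_width"]<.02:
    e=g+u*.084
    print("stop",r.move_straight([*e,.076],speed=.04,max_force=22))
    s=r.read_state(); print(s["time_s"],s["eef_pos"],(s["eef_pos"][:2]-g)@u,s["grip_width"],s["contact_force"])
```

```text
[-1.08148593e-01  3.84789356e-01  1.62547507e+00 -4.44089210e-16
  1.13132823e+00 -2.96644152e-01]
[-1.08148593e-01  3.84789356e-01  1.62547507e+00 -4.44089210e-16
  1.13132823e+00  2.84494850e+00]
down stop False
4.5833 [0.51985375 0.02059055 0.07659662] 0.013666616132169903 41.37867987155914 [2.33081315 1.51106581 3.2887224 ]
stop True
6.3833 [0.59507002 0.03499866 0.07659008] 0.07743938407250114 0.013499289202683494 [-3.22627663 -0.26290165  5.5794279 ]
```

Run:
```python
from workcell import r, command_gripper, optics
import numpy as np,cv2
command_gripper(.05)
p=np.array(r.read_state()["eef_pos"]); p[2]=.2; r.move_straight(p,speed=.1)
r.reach([.40,-.2,.25],r.read_state()["eef_rot"])
n="top";P,d=optics.get_image(n); np.savez("top1.npz",p=P,d=d,**optics.camera_model(n))
cv2.imwrite("pics/top1.png",cv2.resize(P[130:310,160:360,::-1],None,fx=3,fy=3))
from h import *
p,W=cloud("top1.npz")
m=((p.max(2)<70)&(W[...,2]>.072)&(W[...,2]<.095)&(W[...,0]>.45)&(W[...,0]<.75)&(W[...,1]>-.05)&(W[...,1]<.2)).astype(np.uint8)
k,l,s,c=cv2.connectedComponentsWithStats(m)
for i in range(1,k):
    if s[i,4]>25: print(c[i],ray("top1.npz",c[i],.083))
print(r.read_state()["time_s"])
```

```text
[273.89361702 190.20744681] [0.59090453 0.03477574 0.083     ]
[214.2513369  224.81283422] [0.52904687 0.13450282 0.083     ]
9.4417
```

View pics/top1.png

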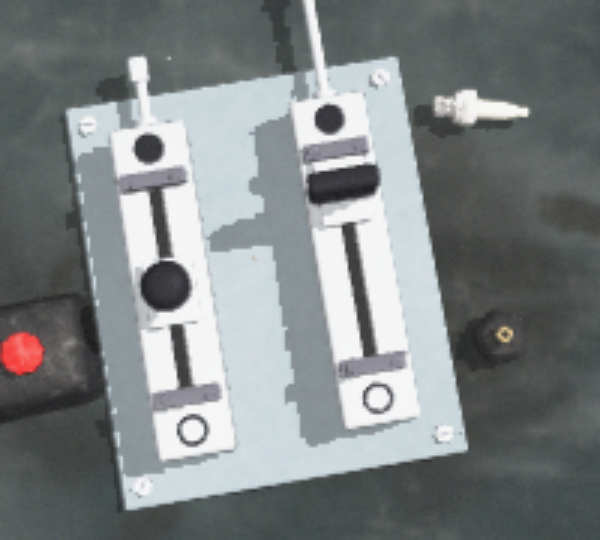

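The choke bar is now near its far stop and the knob hasn't moved (under 1 mm). The bar moved 73–75 mm, and from above I can't tell whether it is fully seated. There is time to grip again and push gently to make sure.

Run:
```python
from workcell import r, command_gripper
import numpy as np
th=np.radians(10.8); u=np.array([np.cos(th),np.sin(th)]); g=np.array([.5935,.0349]); q=r.read_state()["eef_rot"]
r.reach([*g,.15],q)
r.move_straight([*g,.076],speed=.08,max_force=10)
command_gripper(0.0,40)
s=r.read_state(); p=s["eef_pos"]; print(p,s["grip_width"],s["contact_force"])
print("stop",r.move_straight([*(p[:2]+u*.010),p[2]],speed=.015,max_force=30))
s=r.read_state(); print(s["time_s"],(s["eef_pos"]-p)[:2]@u,s["contact_force"])
command_gripper(.05)
p=np.array(s["eef_pos"]); p[2]=.2; r.move_straight(p,speed=.1)
r.reach([.40,-.2,.25],q)
print(r.read_state()["time_s"])
```

```text
[0.59396127 0.03494888 0.07659081] 0.013411637355159043 [-0.05257157  0.13629497  3.69476964]
stop True
12.65 0.0012078629596294326 [-5.04158546 -1.0799072   6.36275577]
15.6667
```

```bash
python3 -c "
from workcell import r
print(r.finish_job())"
```

```text
the job is handed in; nothing more can be done
None
```

The choke slide is pushed against its far end stop: a second push moved it only about 1 mm before it met firm resistance. The throttle knob had moved less than 1 mm when I checked after the first push. The gripper is open and clear of the panel, and the job was handed in at about 16 s; no verdict came back.

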